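Lock the dispensing slide with its transit pin

ROBOT

A 6-joint arm with a two-finger parallel gripper is mounted at the origin on the work surface. World frame = base frame: x ahead of the robot, y to its left, z up, the work surface at z = 0. Lengths are in mm, angles in rad, forces in N, time in s.
With the tool pointing down it reaches from about 400 to 925 mm from the base axis. Payload 12.5 kg.
Tool frame: the origin (TCP) lies on the centre line of the jaws, within the pads' length; the fingertips stand 17 mm ahead of it and the grasp point (between the pads) lies 2 mm behind it; z points along the fingers, y is the line along which they close (so a half turn about z gives the same grasp; the last joint's range is limited). The gripper opens to 95 mm and grips with 3 to 60 N. Pads are 20 mm wide; open, the fingers measure 119 mm over their backs; the gripper's body (75 mm by 180 mm) begins 59 mm behind the grasp point.
Start: joints at [1.042, 0.491, 1.559, -0, 1.092, -0.106], TCP at [256.432, 569.989, 231.661] pointing down, gripper open.
Joint ranges: [-3.1, 3.1], [-0.84, 2.19], [0.05, 2.79], [-1.13, 4.28], [0.06, 2.93], [-2.69, 2.69]. Speed limits (rad/s): [2.22, 2.22, 2.79, 3.14, 3.14, 3.14].

INTERFACE

Orientations are given as [roll, pitch, yaw] about the fixed x, y, z axes, in that order (R = Rz(yaw) Ry(pitch) Rx(roll)).
In Python, from cell import env gives the robot as it stands.
- The arm moves only by the tool drive_tool, never from a script. Its argument "deltas" is text: rows parted by semicolons, each of 4 numbers parted by spaces: the shift along the world's x, y, z normalised to -1 to 1, where 1 is 100 mm, then the turn about the world's z normalised to -1 to 1, where 1 is 180 degrees. A call has 1 to 10 rows; each row shifts and turns the commanded pose from where the row before left it; what a row does not reach is not made up. A row lasts 1/12 s, in which the tool goes at most 41.7 mm and 7.16 degrees, less where a joint would pass 70% of its speed; a pose out of reach is approached as far as the arm can. A call with a number of a shift or a turn outside -1 to 1 is refused whole. A call with a gripper value outside its range is refused whole. "gripper" is the closure, from 0 (fully open) to 1 (shut), set as the call begins (left out, the last holds). The fingers move at their own pace and stop on an object; the grip force is fixed at half the most. Time passes only in rows, so rows that do not move let the fingers close. It gives the time, the measured TCP pose, the force, the opening and the grip force at its end, in the units of the state.
- env.state(): the state, without advancing time (a new reading comes with each control period).
- env.read_camera(name): name is "side" or "top" or "wrist"; returns (picture, depth): 384x512x3 uint8, red, green, blue; 384x512 float32, mm along the optical axis (not along the pixel's ray), 0 where there is no reading.
- env.camera_params(name): a dict with "mtx" (3x3 intrinsics, pixels), "k1" (the pictures are not rectified: a ray, as slopes to the right and down, at radius r is drawn at 1 + k1 r^2 times it, then the intrinsics apply), "camera_from_world" (4x4, takes a point from world to camera coordinates); the wrist camera has in their place "mount" (4x4, takes a point from camera to tool coordinates, whose origin is the TCP and whose axes are the flange's). Camera axes: x right, y down, z forward; pixel columns grow to the right and rows downward; lengths in mm; the calibration is good to about 2 mm. A picture is of the moment at which its call begins: read the wrist's pose just before it. camera_params takes no time and is no camera call.
- env.job_done(): hands the job in; it is judged then, once.
The state is a dict: "t": time; "joints": joint angles; "qvel": joint speeds; "tau": joint torques, N m; "eef_pos": TCP position; "tcp_rot": TCP orientation; "ft_force": force on the tool from outside, world axes, zero at the start; "moment": the same for the moment, N m; "opening": opening from 0.0 (shut) to 1.0 (fully open); "grip_force": force on a finger pad.
Only numpy, scipy, OpenCV 4.12 (cv2) and the standard library are available. Lean on these libraries where they do the work, as an engineer would, in place of code of your own. Each camera call takes 0.05 s, during which the arm holds its last target. There are 200 camera calls.

TASK

Lock the dispensing unit's cross slide for transport: take the long thin lock pin out of the rack, put it through the leaning eyelet of the unit, and shift the slide (its post is the place to push) until the pin drops through the hole in the slide and its flange rests flat on the eyelet. Do not force the pin, leave it released and fully home, and leave the other two pins, the beaker and the vials where they stand.

Things in the scene. Friction and masses are not known exactly. Their poses are not given: they have to be found in the camera images.
- lock_pin: Lock pin, about 55 g, upright in one rack hole. Origin on its axis at the flange's underside, z up to its head. Below: round shaft 10 mm across, 66 mm long, the last 2 mm bevelled by 1.5 mm. Above: round flange 26 mm across, 5 mm thick, then a square grip 18 x 18 mm (sides along its x and y), 30 mm tall, so its top is 35 mm above the origin.
- thick_pin: Bystander pin in the same rack, too thick for the eyelet: shaft 14 mm across and 66 mm long, same flange, square grip 26 x 26 x 30 mm. Origin and axes as for the lock pin.
- stub_pin: Bystander pin in the same rack, too short to lock: shaft 10 mm across and only 30 mm long, same flange, square grip 18 x 18 mm and only 16 mm tall. Origin and axes as for the lock pin.
- rack: Fixed aluminium pin rack, origin under its centre. Plate 70 mm (its x) by 180 mm (its y), 12 mm thick, top 90 mm up, on two end legs; three holes 16 mm wide at y = -55, 0 and 55 mm. The flanges rest on the plate, the shafts hang below it. Which pin is in which hole varies.
- unit: Fixed dispensing unit: base plate 180 x 200 x 20 mm, column behind (+x), eyelet block leaning out to its -x side (the robot's). Under the eyelet a cross slide, a level bar 36 mm wide and 12 mm thick, runs along the unit's y with about 2 N of drag and stays where it is left; its -y end carries a black dispensing head. Origin on the table, below the eyelet's mouth.
- eyelet (a point): Centre of the eyelet's upper mouth, 160 mm above the table. z: the hole's axis, up and out, leaning 28 degrees from vertical to the unit's -x; y: along the slide. Straight hole 11.2 mm wide, 32 mm deep, in a block with a flat top 50 mm wide in the mouth plane. 36 mm below the mouth along the axis the slide bar stops the pin until the bar's own hole is under the eyelet; below it is free space.
- post_top (a point): Centre of the top of the slide's square post, 14 x 14 mm, 50 mm tall, parallel to the eyelet's axis (this frame's axes are the unit's). It starts 100 to 125 mm to +y of the eyelet; push it to -y. The locking place is unmarked, within 45 mm of travel: a pin waiting in the eyelet drops by its weight into the bar's hole (13 mm), felt as a hard stop. With no pin it runs 30 mm past.
- beaker: Bystander: glass beaker 60 mm wide, 75 mm tall; origin under its centre.
- vial_a: Bystander: small capped glass vial 24 mm wide, 48 mm tall; origin under its centre.
- vial_b: Bystander: second vial, the same.
Not all that is in view belongs to the job. Leave any blue or red look-alike of the lock_pin alone.

How it is judged:
By the outcome, as a careful person would: the job done as asked, in the order asked, and still so for the second after the job is handed in, with the robot touching nothing.
It also fails if it takes over 51 s, if anything falls off the work surface, if the arm or the gripper's body presses on something with over 40 N, if the wrist force passes 120 N, or if a joint passes its speed limit or range.

## Working session

There is one attempt and no reset: what is moved stays moved. The work goes in short steps, Python scripts to look and compute and a tool call to move; the robot and the scene stay as the last step left them, time stands still between calls to the robot, and variables do not carry over. Pictures are saved under pics/ and viewed, at most 13 in all, crops included, and the job is handed in when it is done.

Besides the shell and the picture viewer there is one more tool, called after "Emit:" by a JSON object that holds its "api" and its "payload". drive_tool: Moves the arm, as the interface text tells. Its arguments: {"type":"object","properties":{"deltas":{"type":"string"},"gripper":{"type":"number"}},"required":["deltas"]}

```bash
ls; mkdir -p pics; cat > h.py <<'E'
import numpy as np, cv2
from cell import env
from scipy.spatial.transform import Rotation as Ro
def T_wc(name,st=None):
    p=env.camera_params(name)
    if 'camera_from_world' in p: return np.linalg.inv(np.array(p['camera_from_world'])),p
    T=np.eye(4);T[:3,:3]=Ro.from_euler('xyz',st['tcp_rot']).as_matrix();T[:3,3]=st['eef_pos']
    return T@np.array(p['mount']),p
def rays(name,uv,st=None):
    T,p=T_wc(name,st);K=np.array(p['mtx']);uv=np.atleast_2d(uv).astype(float)
    d=np.array([p['k1'],0,0,0])
    n=cv2.undistortPoints(uv[:,None],K,d)[:,0]
    return T[:3,3],np.c_[n,np.ones(len(n))]@T[:3,:3].T
def on_z(name,uv,z,st=None):
    o,r=rays(name,uv,st);return o+r*((z-o[2])/r[:,2])[:,None]
def at_depth(name,uv,d,st=None):
    o,r=rays(name,uv,st);return o+r*np.atleast_1d(d)[:,None]
def cloud(name,dep,st=None):
    v,u=np.mgrid[:384,:512];uv=np.c_[u.ravel(),v.ravel()]
    return at_depth(name,uv,dep.ravel(),st).reshape(384,512,3)
def proj(name,P,st=None):
    T,p=T_wc(name,st);Ti=np.linalg.inv(T);q=np.atleast_2d(P)@Ti[:3,:3].T+Ti[:3,3]
    return cv2.projectPoints(q[:,None],np.zeros(3),np.zeros(3),np.array(p['mtx']),np.array([p['k1'],0,0,0]))[0][:,0]
def snap(name,f):
    st=env.state();im,d=env.read_camera(name);np.savez('pics/'+f,im=im,d=d,eef=st['eef_pos'],rot=st['tcp_rot']);return st,im,d
E
python3 - <<'E'
from h import *
print(env.state())
ims=[]
for n in ['side','top']:
    st,im,d=snap(n,n+'0');ims.append(im)
    T,p=T_wc(n);print(n,T.round(2).tolist(),p['k1'],np.array(p['mtx'])[0,0])
    cv2.imwrite(f'pics/{n}0.png',cv2.resize(im[:,:,::-1],(800,600),interpolation=cv2.INTER_CUBIC))
E
```

```text
pics
{'t': 0.0, 'joints': array([ 1.04244659e+00,  4.91558763e-01,  1.55946050e+00,  1.13978293e-05,
        1.09169513e+00, -1.05555049e-01]), 'qvel': array([ 0.00038833,  0.00107816, -0.00079414, -0.00168638, -0.00081734,
       -0.00109702]), 'tau': array([ 4.66196871e-04, -6.12649155e+01, -2.58168858e+01,  6.92818500e-02,
        4.83222515e-02, -1.61494731e-04]), 'eef_pos': array([256.27936382, 569.78916196, 231.05842691]), 'tcp_rot': array([-3.14047822e+00, -1.28238156e-04,  2.71879263e+00]), 'ft_force': array([-0.24909502,  0.10823642,  0.39837088]), 'moment': array([-0.03310838,  0.00340304,  0.02290827]), 'grip_force': 0.0, 'opening': 0.9994239836550507}
side [[0.74, -0.45, 0.5, 88.86], [-0.67, -0.49, 0.55, -587.62], [-0.0, -0.75, -0.67, 755.63], [0.0, 0.0, 0.0, 1.0]] 0.01666944384743977 426.9411598045942
top [[-0.02, -0.99, 0.17, 420.51], [-1.0, 0.02, -0.01, -27.7], [0.0, -0.17, -0.99, 1027.84], [0.0, 0.0, 0.0, 1.0]] 0.03386497303801621 406.2357801975037
```

View pics/top0.png

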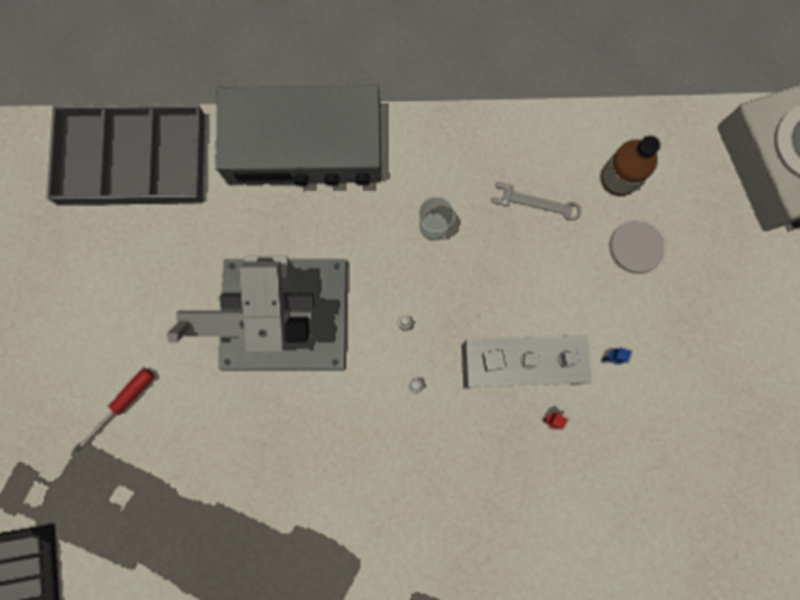

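View pics/side0.png

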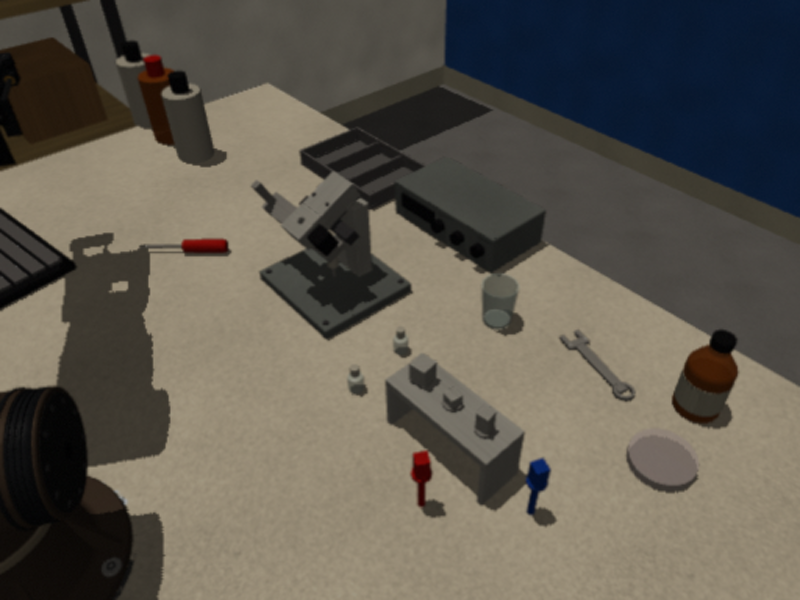

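Top view (800×600): rack candidates are the large square (495,359) = thick pin, the low square (531,360) = stub, and the tall 18 mm grip (570,357) = lock pin. The blue (617,355) and red (557,421) look-alikes are to be left. The eyelet hole is at about (263,333) and the post top at about (175,330). I'll check the choice in a close crop, with depths.

```bash
python3 - <<'E'
from h import *
a=np.load('pics/top0.npz');b=np.load('pics/side0.npz')
im=a['im'][:,:,::-1];sm=b['im'][:,:,::-1]
r=lambda i,x,y,w,h,s:cv2.resize(i[y:y+h,x:x+w],(w*s,h*s),interpolation=cv2.INTER_CUBIC)
A=r(im,290,205,100,50,4);B=r(im,100,155,130,90,4)
C=r(sm,240,220,100,75,4);D=r(sm,150,100,120,90,4)
W=np.zeros((600,800,3),np.uint8)
for I,x,y in[(A,0,0),(C,400,0),(B[:,:400],0,240),(D[:290,:400],400,310)]:
    h,w=min(I.shape[0],600-y),min(I.shape[1],800-x);W[y:y+h,x:x+w]=I[:h,:w]
cv2.imwrite('pics/crop1.png',W)
c=cloud('top',a['d'])
for u,v in[(495,359),(531,360),(570,357),(470,345),(585,345),(470,382),(585,378),(255,350),(275,345),(262,334),(252,320),(175,333),(176,325),(210,323),(340,265),(228,365)]:
    print((u,v),c[int(v*.64),int(u*.64)].round(0))
E
```

```text
(495, 359) [ 490. -160.  128.]
(531, 360) [ 488. -214.  112.]
(570, 357) [ 490. -267.  123.]
(470, 345) [ 514. -129.   93.]
(585, 345) [ 511. -301.   89.]
(470, 382) [ 459. -127.   92.]
(585, 378) [ 463. -296.   92.]
(255, 350) [506. 173. 150.]
(275, 345) [513. 145. 154.]
(262, 334) [529. 165. 152.]
(252, 320) [547. 173. 171.]
(175, 333) [529. 275. 174.]
(176, 325) [543. 285. 148.]
(210, 323) [549. 243. 129.]
(340, 265) [655.  69.  21.]
(228, 365) [497. 246.  24.]
```

View pics/crop1.png

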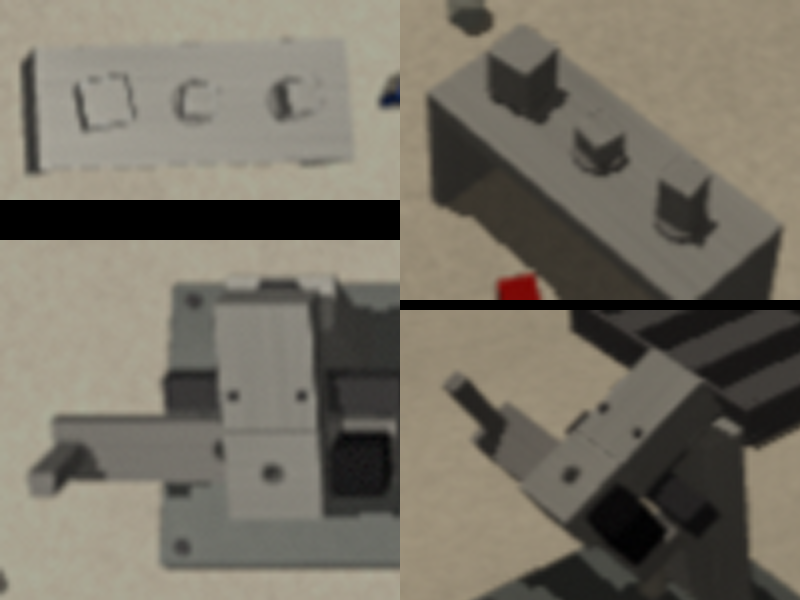

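The crop shows the lock pin as the tall, narrow grip (right in both views); the middle one is low and the left one wide. The eyelet hole is at top px (168,213) and the post top at (111,215).

```bash
python3 - <<'E'
from h import *
print('eyelet',on_z('top',[168,213.2],160))
# refine eyelet two-view: side crop hole (571,474)->side px
uv=[150+(571-400)/4,100+(474-310)/4]; print('side eyelet z160',on_z('side',uv,160))
def tri(u1,u2):
    o1,r1=rays('top',u1);o2,r2=rays('side',u2);A=np.c_[r1[0],-r2[0]];s=np.linalg.lstsq(A,o2-o1,rcond=None)[0]
    p,q=o1+s[0]*r1[0],o2+s[1]*r2[0];return ((p+q)/2).round(1),np.linalg.norm(p-q).round(1)
print(tri([168,213.2],uv),'post',tri([100+43/4,155+(480-240)/4],[150+(458-400)/4,100+(383-310)/4]))
a=np.load('pics/top0.npz');c=cloud('top',a['d']);X,Y,Z=np.moveaxis(c,2,0)
def rect(m):
    p=c[m][:,:2].astype(np.float32);return cv2.minAreaRect(p),m.sum()
print('rack',rect((Z>80)&(Z<98)&(abs(X-490)<60)&(Y<-100)&(Y>-340)))
print('lock',rect((Z>116)&(abs(X-490)<25)&(abs(Y+267)<25)), c[(Z>116)&(abs(X-490)<25)&(abs(Y+267)<25)].mean(0))
print('base',rect((Z>15)&(Z<28)&(abs(X-570)<120)&(abs(Y-150)<120)))
# unit yaw: bar
m=(Z>110)&(Z<145)&(Y>190)&(Y<265)&(abs(X-550)<40);print('bar',rect(m))
print('mount',np.array(env.camera_params('wrist')['mount']).round(2).tolist())
E
```

```text
eyelet [[527.86935368 160.67256448 160.        ]]
side eyelet z160 [[528.99575488 160.8998787  160.        ]]
(array([528.2, 160.3, 160.6]), np.float64(0.9)) post (array([525.4, 278.4, 170.7]), np.float64(0.4))
rack (((488.7969970703125, -215.07913208007812), (72.315673828125, 179.7505340576172), 0.7910804748535156), np.int64(2133))
lock (((488.516845703125, -269.47259521484375), (17.67365264892578, 18.559856414794922), 9.81268310546875), np.int64(75)) [ 488.29773827 -268.8031814   124.65364943]
base (((578.1663818359375, 159.29879760742188), (199.61705017089844, 181.225830078125), 88.96113586425781), np.int64(2907))
bar (((559.7916870117188, 229.17686462402344), (70.9119644165039, 60.43538284301758), 88.65118408203125), np.int64(616))
mount [[0.0, -0.96, -0.27, 75.62], [1.0, 0.0, -0.0, 0.17], [0.0, -0.27, 0.96, -151.98], [0.0, 0.0, 0.0, 1.0]]
```

Emit:
{"api": "drive_tool", "payload": {"deltas": "0.2 -0.3 0.3 0;0.2 -0.35 0.25 0.03;0.2 -0.35 0.1 0.03;0.2 -0.35 0 0.03;0.2 -0.35 0 0.03;0.2 -0.35 0 0.03;0.1 -0.38 0 0.03;0.1 -0.38 0 0.03;0.1 -0.38 0 0.025;0.1 -0.38 0 0", "gripper": 0.45}}

```text
t: 0.93
eef_pos: [411.7, 218.7, 290.1]
tcp_rot: [3.142, -0.0, -2.821]
ft_force: [1.1, 1.2, 0.3]
opening: 0.551
grip_force: 0.0
```

Emit:
{"api": "drive_tool", "payload": {"deltas": "0.07 -0.38 0 -0.02;0.07 -0.38 0 -0.027;0.07 -0.38 0 0;0.07 -0.38 0 0;0.07 -0.38 0 0;0.07 -0.38 0 0;0.07 -0.38 0 0;0.07 -0.38 0 0;0.07 -0.38 0 0;0.07 -0.38 -0.1 0"}}

```text
t: 1.77
eef_pos: [482.1, -161.7, 281.4]
tcp_rot: [-3.14, 0.002, -2.974]
ft_force: [0.4, -0.2, -0.1]
opening: 0.55
grip_force: 0.0
```

Emit:
{"api": "drive_tool", "payload": {"deltas": "0.03 -0.3 -0.2 0;0.03 -0.3 -0.2 0;0.03 -0.3 -0.2 0;0 0 0 0"}}

```text
t: 2.1
eef_pos: [489.9, -253.1, 216.3]
tcp_rot: [3.139, -0.004, -2.977]
ft_force: [-1.1, 0.1, -0.3]
opening: 0.55
grip_force: 0.0
```

```bash
python3 - <<'E'
from h import *
st,im,d=snap('wrist','w1');c=cloud('wrist',d,st);X,Y,Z=np.moveaxis(c,2,0)
print(st['eef_pos'],st['tcp_rot'])
for z0,z1 in((119,132),(95,135)):
    m=(Z>z0)&(Z<z1)&(abs(X-489)<30)&(abs(Y+269)<25)&(d>0)
    print(m.sum(),cv2.minAreaRect(c[m][:,:2].astype(np.float32)),np.median(c[m],0))
print(proj('wrist',[489,-269,125],st))
cv2.imwrite('pics/w1.png',cv2.resize(im[:,:,::-1],(768,576)))
E
```

```text
[ 489.91549425 -253.07809299  216.26013559] [ 3.1388674  -0.00370155 -2.9767654 ]
389 ((490.4132995605469, -269.6246337890625), (17.876399993896484, 18.04094123840332), 8.383895874023438) [ 489.69825435 -269.66456216  123.71650675]
521 ((488.7650146484375, -269.93267822265625), (21.03929901123047, 22.940603256225586), 10.30744743347168) [ 487.06998641 -269.61740387  123.4885771 ]
[[232.72427642 196.03495391]]
```

View pics/w1.png

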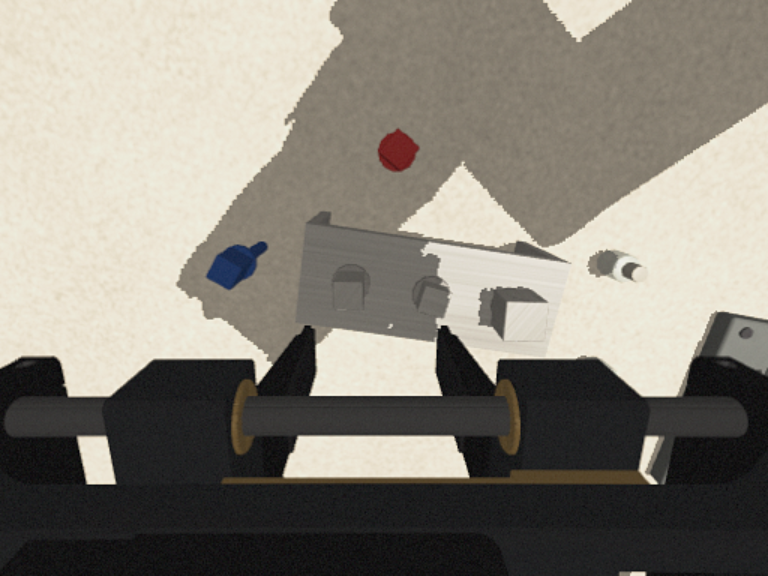

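Wrist view: the lock pin (347,290) is square to the fingers; the stub is at (432,297), thick pin (520,318), blue (232,267), red (398,150). Its centre measures (490,-269.6) with top z≈124.5, which matches the rack hole.

Emit:
{"api": "drive_tool", "payload": {"deltas": "0 -0.16 -0.2 0;0 0 -0.3 0;0 0 -0.3 0;0 0 -0.19 0;0 0 0 0;0 0 0 0"}}

```text
t: 2.65
eef_pos: [490.9, -264.7, 121.6]
tcp_rot: [3.141, -0.001, -2.973]
ft_force: [0.2, 0.0, 0.5]
opening: 0.551
grip_force: 0.0
```

Emit:
{"api": "drive_tool", "payload": {"deltas": "0 0 0 0;0 0 0 0;0 0 0 0;0 0 0 0;0 0 0 0;0 0 0 0", "gripper": 1}}

```text
t: 3.15
eef_pos: [491.1, -265.9, 121.9]
tcp_rot: [-3.14, 0.001, -2.974]
ft_force: [0.6, -10.1, -2.7]
opening: 0.19
grip_force: 27.9
```

Emit:
{"api": "drive_tool", "payload": {"deltas": "0 0 0 0;0 -0.04 -0.04 0;0 0 0 0", "gripper": 0.6}}

```text
t: 3.4
eef_pos: [490.6, -269.7, 116.6]
tcp_rot: [3.141, -0.001, -2.974]
ft_force: [-0.2, 0.4, -0.3]
opening: 0.341
grip_force: 0.0
```

Emit:
{"api": "drive_tool", "payload": {"deltas": "0 0 0 0;0 0 0 0;0 0 0 0;0 0 0 0;0 0 0 0", "gripper": 1}}

```text
t: 3.82
eef_pos: [490.8, -269.3, 117.2]
tcp_rot: [3.141, -0.0, -2.974]
ft_force: [0.5, 0.3, -0.5]
opening: 0.19
grip_force: 30.0
```

Emit:
{"api": "drive_tool", "payload": {"deltas": "0 0 0.15 0;0 0 0.15 -0.03;0 0 0.15 -0.03;0 0 0.05 0;0 0 0 0;0 0 0 0"}}

```text
t: 4.32
eef_pos: [490.6, -269.3, 166.9]
tcp_rot: [3.141, -0.0, 3.124]
ft_force: [0.4, 0.1, -0.8]
opening: 0.187
grip_force: 30.0
```

Emit:
{"api": "drive_tool", "payload": {"deltas": "-0.06 0 0 0;-0.06 0 0 0;-0.06 0 0 0;-0.06 0 0 0;-0.06 0 0 0;-0.06 0 0 0;-0.03 0 0 0;0 0 0 0;0 0 0 0"}}

```text
t: 5.07
eef_pos: [451.6, -269.4, 167.0]
tcp_rot: [3.141, -0.0, 3.121]
ft_force: [1.9, 0.2, -0.6]
opening: 0.19
grip_force: 30.0
```

```bash
python3 - <<'E'
from h import *
st,im,d=snap('side','s2')
print(st['ft_force'],proj('side',[[450,-270,160],[490,-270,90]]))
x,y=260,150
cv2.imwrite('pics/s2.png',cv2.resize(im[y:y+130,x:x+110,::-1],None,fx=4.5,fy=4.5,interpolation=cv2.INTER_CUBIC))
E
```

```text
[ 1.8995106   0.20654474 -0.63656609] [[296.64876842 263.05083425]
 [309.59961578 275.15601058]]
```

View pics/s2.png

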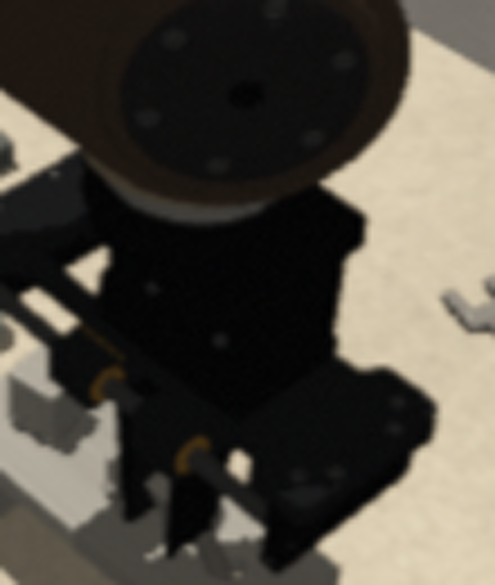

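Emit:
{"api": "drive_tool", "payload": {"deltas": "-0.05 0 0.1 0;-0.1 0 0.2 0;-0.1 0 0.25 0;0 0 0.3 0;0 0 0.2 0;0 0 0 0;0 0 0 0"}}

```text
t: 5.7
eef_pos: [426.4, -269.3, 272.6]
tcp_rot: [-3.141, 0.0, 3.121]
ft_force: [-0.6, 0.5, -1.2]
opening: 0.185
grip_force: 30.0
```

```bash
python3 - <<'E'
from h import *
st,im,d=snap('side','s3')
e=st['eef_pos'];print(e,st['ft_force'])
ax=np.array([-np.sin(np.radians(28)),0,np.cos(np.radians(28))])
P=[e,e-88*ax];q=proj('side',P);print(q)
x,y=[int(v) for v in q.mean(0)-[40,35]]
cv2.imwrite('pics/s3.png',cv2.resize(im[y:y+85,x:x+80,::-1],None,fx=7,fy=7,interpolation=cv2.INTER_CUBIC));print(x,y)
E
```

```text
[ 426.44948929 -269.3359263   272.57751188] [-0.59683117  0.54874138 -1.22416055]
[[289.17663173 225.03165787]
 [304.58216799 244.58121849]]
256 199
```

View pics/s3.png

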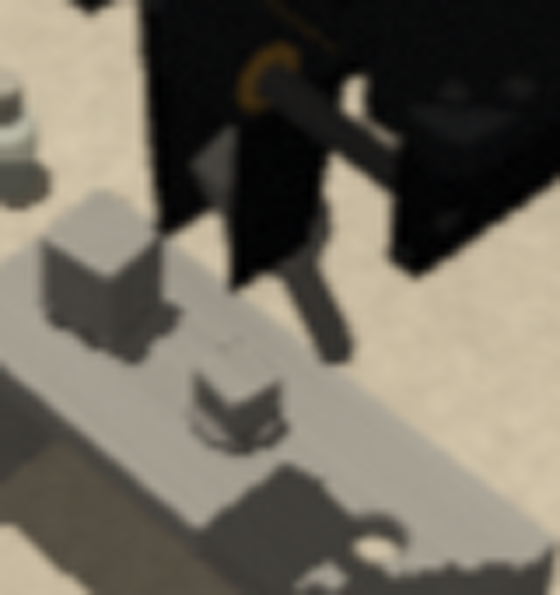

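The crop shows the pin leaning with its head to -x; the shaft runs from (297,275) to its tip at (340,357) in the crop. I'll intersect those with the grip plane.

```bash
python3 - <<'E'
from h import *
a=np.load('pics/s3.npz');e=a['eef'];im=a['im'].astype(float)
uv=np.array([[297,275],[318,315],[332,345],[340,357]])/7+[256-.4,199-.4]
o,r=rays('side',uv);P=o+r*((e[1]-o[1])/r[:,1])[:,None];print(P.round(1),(P-e).round(1))
v=P[0]-P[2];print(np.degrees(np.arctan2(-v[0],v[2])))
v=e-P[2];print(np.degrees(np.arctan2(-v[0],v[2])))
E
```

```text
[[ 449.4 -269.3  225.7]
 [ 458.2 -269.3  204.7]
 [ 464.4 -269.3  188.8]
 [ 467.9 -269.3  181.5]] [[ 23.    0.  -46.9]
 [ 31.8   0.  -67.8]
 [ 38.    0.  -83.8]
 [ 41.4   0.  -91. ]]
22.087460464032
24.378852166923526
```

Emit:
{"api": "drive_tool", "payload": {"deltas": "0.11 0.36 0.1 0;0.11 0.36 0.1 0;0.11 0.36 0.1 0;0.11 0.36 0.1 0;0.11 0.36 0.1 0;0.11 0.36 0.1 0;0.11 0.36 0 0;0.11 0.36 0 0;0.11 0.36 0 0;0.11 0.36 0 0"}}

```text
t: 6.58
eef_pos: [536.5, 92.5, 330.5]
tcp_rot: [-3.141, -0.003, 3.121]
ft_force: [0.8, -1.0, -0.7]
opening: 0.189
grip_force: 30.0
```

Emit:
{"api": "drive_tool", "payload": {"deltas": "0.11 0.35 0 0;0.11 0.35 0 0;0 0 0 0;0 0 0 0;0 0 0 0"}}

```text
t: 7.0
eef_pos: [558.3, 160.4, 330.7]
tcp_rot: [-3.141, -0.003, 3.122]
ft_force: [-0.3, -0.5, -0.6]
opening: 0.19
grip_force: 30.0
```

```bash
python3 - <<'E'
from h import *
st,im,d=snap('wrist','w4');e=st['eef_pos']
q=proj('wrist',[[528.5,160.7,160]],st)[0];print(e,st['tcp_rot'],q)
x,y=[max(0,int(v)) for v in q-[50,40]]
cv2.imwrite('pics/w4.png',cv2.resize(im[y:y+80,x:x+100,::-1],None,fx=7,fy=7,interpolation=cv2.INTER_CUBIC));print(x,y)
E
```

```text
[558.30541948 160.3590125  330.68650088] [-3.14075583e+00 -2.92390257e-03  3.12160929e+00] [250.12211433 154.30550707]
200 114
```

View pics/w4.png

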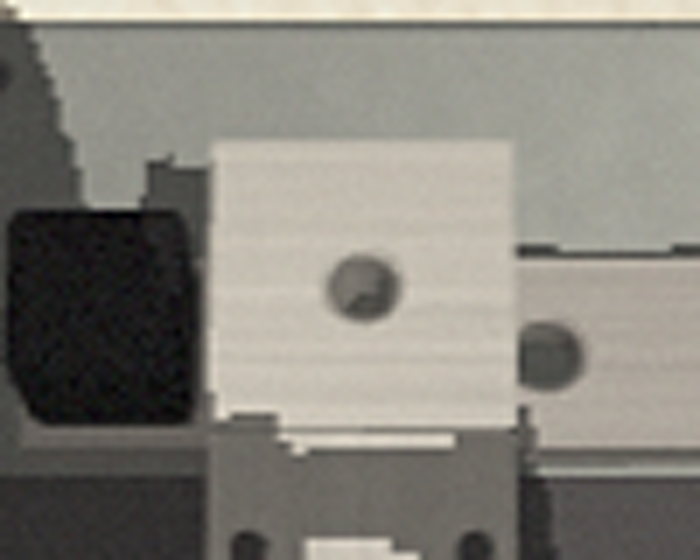

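The hole is at crop (362,288). The slide's own 13 mm hole is also visible at about (548,356), which gives the travel.

```bash
python3 - <<'E'
from h import *
a=np.load('pics/w4.npz');st=dict(eef_pos=a['eef'],tcp_rot=a['rot'])
f=lambda x,y:[200+x/7-.43,114+y/7-.43]
M=on_z('wrist',f(362,288),160,st)[0];print('mouth',M)
ax=np.array([-np.sin(np.radians(28)),0,np.cos(np.radians(28))])
B=M-36*ax; o,r=rays('wrist',f(548,356),st);t=(B-o)@ax/(r[0]@ax);H=o+r[0]*t
print('bar hole',H,'expected x,z',B,'travel',H[1]-M[1])
c=cloud('wrist',a['d'],st);k=[int(v) for v in f(362,240)];print(c[k[1],k[0]])
# plane fit of block top
P=c[138:172,233:270].reshape(-1,3);P=P[np.abs((P-M)@ax)<3];u,s,vt=np.linalg.svd(P-P.mean(0));n=vt[2]*np.sign(vt[2][2]);print('normal',n,'mouth z',M[2]-((M-P.mean(0))@n)/n[2],'lean',np.degrees(np.arccos(n[2])),'az',np.degrees(np.arctan2(n[1],n[0])))
E
```

```text
mouth [528.99289747 162.02116977 160.        ]
bar hole [546.46164421 195.49018012 128.51577557] expected x,z [545.89387373 162.02116977 128.21388666] travel 33.4690103484748
[520.89908505 161.86129298 154.0001192 ]
normal [-0.46823745  0.01151811  0.8835276 ] mouth z 159.2027804744261 lean 27.929131333894436 az 178.59087315197792
```

Emit:
{"api": "drive_tool", "payload": {"deltas": "-0.3 0.01 0 0;-0.3 0 -0.1 0;-0.15 0 -0.2 0;0 0 -0.25 0;0 0 -0.13 0;0 0 0 0;0 0 0 0;0 0 0 0"}}

```text
t: 7.72
eef_pos: [484.3, 161.0, 265.2]
tcp_rot: [3.141, 0.001, 3.12]
ft_force: [-0.2, -0.4, -0.3]
opening: 0.189
grip_force: 30.0
```

```bash
python3 - <<'E'
from h import *
st,im,d=snap('side','s5');e=st['eef_pos'];print(e)
q=proj('side',[[528.8,161.3,160]])[0]
x,y=[int(v) for v in q-[40,45]];print(x,y,q)
cv2.imwrite('pics/s5.png',cv2.resize(im[y:y+70,x:x+80,::-1],None,fx=8,fy=8,interpolation=cv2.INTER_CUBIC))
E
```

```text
[484.26128321 161.04883781 265.17397458]
152 95 [192.58722276 140.96035889]
```

View pics/s5.png

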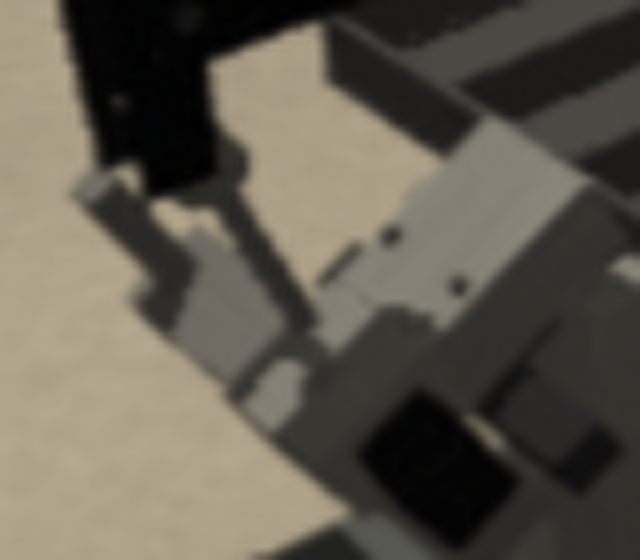

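Shaft visible from crop (235,195) to its tip at about (303,325), just short of the mouth (324,368), which lies in shadow.

```bash
python3 - <<'E'
from h import *
a=np.load('pics/s5.npz');e=a['eef'];im=a['im'];g=im[:,:,1].astype(int)
# shaft edges per row: local rows 120..137
for v in range(117,140): print(v,g[v,176:200])
uv=np.array([[235,195],[268,258],[303,325]])/8+[152-.44,95-.44]
o,r=rays('side',uv);P=o+r*((e[1]-o[1])/r[:,1])[:,None];print(uv,P.round(1),(P-e).round(1))
E
```

```text
117 [ 12  19  35  42  45  49  85 140 159 160 158 157 158 159 159 158 158 157
 158 158 158 157 157 158]
118 [ 34  40  42  44  45  63 121 153 159 161 160 158 160 160 160 159 159 159
 160 160 160 157 158 160]
119 [ 41  43  44  42  42  51 104 144 157 159 161 160 159 159 160 160 159 159
 159 160 158 157 158 160]
120 [ 55  58  53  43  41  44  74 129 155 159 159 159 159 160 160 159 158 158
 158 159 159 158 158 160]
121 [121 131 112  67  43  42  51  94 142 159 159 158 159 161 162 160 160 159
 160 158 158 159 158 160]
122 [149 153 148 100  50  41  42  63 128 156 159 158 159 159 160 160 160 159
 159 159 159 159 158 156]
123 [128 133 147 119  71  46  42  47  93 139 158 161 160 159 157 157 160 159
 157 158 159 159 156 132]
124 [111 112 124 130 107  66  45  42  56  97 142 160 160 159 158 158 159 158
 157 155 153 154 147 107]
125 [105 107 109 114 120  86  47  41  42  62 127 156 157 159 160 161 162 160
 154 129 108 127 135 112]
126 [ 95 105 107 107 108  85  55  44  41  47  93 138 156 160 161 162 163 156
 129  90  84 114 129 126]
127 [ 76  99 106 106 106  99  80  54  43  42  56  97 141 158 160 160 1
[... 754 characters left out ...]
135 [106 106 106 107 108 109 108 107 107 107 105  78  50  42  47  75 113 127
 129 128 123  99  69  57]
136 [106 106 106 107 107 108 108 108 107 104  93  71  53  47  65  98 121 129
 129 124  99  70  57  55]
137 [107 107 107 107 108 108 107 108 106  93  73  59  54  54  59  76 107 125
 124 101  70  57  56  56]
138 [106 106 107 107 107 108 108 106  93  74  60  55  55  56  56  60  74 100
  95  70  58  56  56  55]
139 [105 106 106 107 107 108 105  93  73  60  62  64  64  60  58  60  61  72
  67  57  56  56  55  56]
[[180.935 118.935]
 [185.06  126.81 ]
 [189.435 135.185]] [[506.5 161.  231.3]
 [514.  161.  206.9]
 [522.3 161.  179.8]] [[ 22.2   0.  -33.8]
 [ 29.7   0.  -58.3]
 [ 38.1   0.  -85.4]]
```

```bash
python3 - <<'E'
from h import *
e=np.load('pics/s5.npz')['eef']
uv=np.array([[181.3,122],[187.8,132],[189.8,135.2]])
o,r=rays('side',uv);P=o+r*((e[1]-o[1])/r[:,1])[:,None];print((P-e).round(1),P.round(1));v=P[0]-P[1];print(np.degrees(np.arctan2(-v[0],v[2])))
for t in(22,25,28):
    ax=np.array([-np.sin(np.radians(t)),0,np.cos(np.radians(t))]);q=proj('side',[P[2],P[2]+40*ax]);w=q[0]-q[1];print(t,w[0]/w[1])
M=np.array([528.8,161.3,160]);print(proj('side',M))
E
```

```text
[[ 21.9   0.  -41.9]
 [ 34.9   0.  -75. ]
 [ 39.    0.  -85.9]] [[506.2 161.  223.3]
 [519.2 161.  190.2]
 [523.3 161.  179.3]]
21.43836172995911
22 0.668202697203276
25 0.7710726205444693
28 0.8874065304215869
[[192.58722276 140.96035889]]
```

Emit:
{"api": "drive_tool", "payload": {"deltas": "0.03 0.003 -0.08 0;0.03 0 -0.07 0;0 0 0 0;0 0 0 0"}}

```text
t: 8.1
eef_pos: [489.8, 161.9, 248.7]
tcp_rot: [-3.141, -0.001, 3.121]
ft_force: [0.7, 0.4, -0.8]
opening: 0.187
grip_force: 30.0
```

Emit:
{"api": "drive_tool", "payload": {"deltas": "0 0 -0.02 0;0 0 -0.02 0;0 0 0 0;0 0 0 0"}}

```text
t: 8.43
eef_pos: [489.6, 161.9, 245.2]
tcp_rot: [3.142, -0.0, 3.121]
ft_force: [0.2, 0.6, -0.7]
opening: 0.191
grip_force: 30.0
```

Emit:
{"api": "drive_tool", "payload": {"deltas": "0 0 -0.02 0;0 0 0 0;0 0 0 0"}}

```text
t: 8.68
eef_pos: [489.8, 161.9, 243.3]
tcp_rot: [3.141, 0.0, 3.121]
ft_force: [-0.5, 0.9, -1.7]
opening: 0.185
grip_force: 30.0
```

Emit:
{"api": "drive_tool", "payload": {"deltas": "0 0 -0.02 0;0 0 0 0;0 0 0 0"}}

```text
t: 8.93
eef_pos: [490.0, 162.0, 241.3]
tcp_rot: [3.141, 0.001, 3.121]
ft_force: [1.4, 1.3, -1.4]
opening: 0.186
grip_force: 30.0
```

Emit:
{"api": "drive_tool", "payload": {"deltas": "0 0 -0.02 0;0 0 0 0;0 0 0 0"}}

```text
t: 9.18
eef_pos: [490.3, 162.0, 239.4]
tcp_rot: [3.141, 0.001, 3.121]
ft_force: [3.6, 2.4, 0.6]
opening: 0.187
grip_force: 30.0
```

Emit:
{"api": "drive_tool", "payload": {"deltas": "-0.02 0.008 -0.015 0;0 0 0 0;0 0 0 0"}}

```text
t: 9.43
eef_pos: [487.8, 162.6, 237.9]
tcp_rot: [-3.142, 0.001, 3.121]
ft_force: [2.4, 0.2, 2.6]
opening: 0.186
grip_force: 30.0
```

Emit:
{"api": "drive_tool", "payload": {"deltas": "-0.02 0.003 -0.015 0;0 0 0 0;0 0 0 0"}}

```text
t: 9.68
eef_pos: [485.6, 162.9, 236.2]
tcp_rot: [-3.141, -0.0, 3.121]
ft_force: [2.0, -0.6, 4.0]
opening: 0.188
grip_force: 30.0
```

Emit:
{"api": "drive_tool", "payload": {"deltas": "-0.02 0 -0.005 0;-0.015 0 -0.005 0;0 0 0 0;0 0 0 0"}}

```text
t: 10.02
eef_pos: [482.1, 162.9, 235.0]
tcp_rot: [-3.142, -0.0, 3.121]
ft_force: [3.7, 0.7, -0.8]
opening: 0.188
grip_force: 30.0
```

Emit:
{"api": "drive_tool", "payload": {"deltas": "0.01 0 -0.02 0;0 0 0 0;0 0 0 0"}}

```text
t: 10.27
eef_pos: [483.2, 163.0, 233.1]
tcp_rot: [-3.142, -0.0, 3.121]
ft_force: [3.8, -0.3, -0.2]
opening: 0.188
grip_force: 30.0
```

Emit:
{"api": "drive_tool", "payload": {"deltas": "0.01 0 -0.018 0;0.01 0 -0.018 0;0 0 0 0;0 0 0 0"}}

```text
t: 10.6
eef_pos: [485.3, 163.0, 229.4]
tcp_rot: [-3.142, -0.0, 3.121]
ft_force: [4.0, -0.2, -0.6]
opening: 0.185
grip_force: 30.0
```

Emit:
{"api": "drive_tool", "payload": {"deltas": "0.01 0 -0.018 0;0.01 0 -0.018 0;0 0 0 0;0 0 0 0"}}

```text
t: 10.93
eef_pos: [487.3, 163.0, 225.8]
tcp_rot: [-3.142, -0.0, 3.121]
ft_force: [2.7, -1.1, -1.4]
opening: 0.188
grip_force: 30.0
```

Emit:
{"api": "drive_tool", "payload": {"deltas": "0.01 0 -0.018 0;0.01 0 -0.018 0;0 0 0 0;0 0 0 0"}}

```text
t: 11.27
eef_pos: [489.3, 163.0, 222.2]
tcp_rot: [3.142, -0.0, 3.121]
ft_force: [3.1, 0.1, -0.5]
opening: 0.186
grip_force: 30.0
```

Emit:
{"api": "drive_tool", "payload": {"deltas": "0.01 0 -0.018 0;0.01 0 -0.018 0;0.01 0 -0.018 0;0 0 0 0;0 0 0 0"}}

```text
t: 11.68
eef_pos: [492.3, 163.0, 216.8]
tcp_rot: [-3.142, -0.0, 3.121]
ft_force: [2.8, -2.0, -1.0]
opening: 0.188
grip_force: 30.0
```

Emit:
{"api": "drive_tool", "payload": {"deltas": "0 0 0 0;0 0 0 0;0 0 0 0;0 0 0 0", "gripper": 0.45}}

```text
t: 12.02
eef_pos: [492.0, 163.0, 217.0]
tcp_rot: [3.142, -0.0, 3.121]
ft_force: [0.2, -0.4, 0.1]
opening: 0.413
grip_force: 0.0
```

Emit:
{"api": "drive_tool", "payload": {"deltas": "0 0 0.3 0;0 0 0.3 0;0 0 0.3 0;0 0 0.2 0;0 0 0 0"}}

```text
t: 12.43
eef_pos: [493.1, 163.3, 331.1]
tcp_rot: [3.14, 0.006, 3.121]
ft_force: [-0.5, -0.6, -0.9]
opening: 0.548
grip_force: 0.0
```

```bash
python3 - <<'E'
from h import *
st,im,d=snap('side','s6');im2=snap('top','t6')[1]
x,y=152,75
A=cv2.resize(im[y:y+95,x-20:x+80,::-1],None,fx=4,fy=4,interpolation=cv2.INTER_CUBIC)
B=cv2.resize(im2[155:250,100:200,::-1],None,fx=4,fy=4,interpolation=cv2.INTER_CUBIC)
cv2.imwrite('pics/s6.png',np.hstack([A,B]))
E
```

```text
(no output)
```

View pics/s6.png

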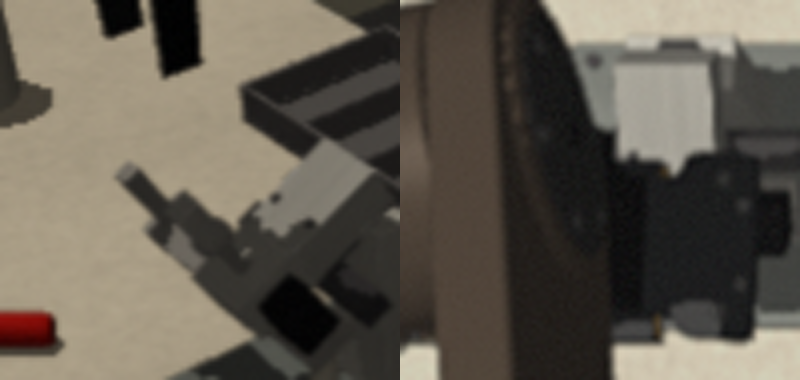

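The pin stands in the eyelet (grip at about (185,210)), its flange roughly 30 mm off the block as expected. Next I'll go to the +y side of the post with shut fingers.

Emit:
{"api": "drive_tool", "payload": {"deltas": "0.09 0.37 0 0;0.09 0.37 0 0;0.09 0.37 0 0;0.09 0.38 0 0;0 0 -0.3 0;0 0 -0.35 0;0 0 -0.35 0;0 0 -0.3 0;0 0 -0.23 0;0 0 0 0", "gripper": 1}}

```text
t: 13.37
eef_pos: [525.9, 310.9, 168.1]
tcp_rot: [-3.137, -0.009, 3.121]
ft_force: [-0.6, -0.2, -0.3]
opening: 0.001
grip_force: 0.0
```

Emit:
{"api": "drive_tool", "payload": {"deltas": "0 -0.05 0 0;0 -0.05 0 0;0 0 0 0;0 0 0 0"}}

```text
t: 13.7
eef_pos: [528.8, 301.7, 175.6]
tcp_rot: [3.141, 0.002, 3.12]
ft_force: [0.0, -0.2, -0.8]
opening: 0.003
grip_force: 0.0
```

Emit:
{"api": "drive_tool", "payload": {"deltas": "0 -0.04 0 0;0 -0.03 0 0;0 -0.03 0 0;0 -0.03 0 0;0 -0.03 0 0;0 0 0 0"}}

```text
t: 14.2
eef_pos: [528.4, 285.5, 174.3]
tcp_rot: [3.141, 0.0, 3.121]
ft_force: [0.0, 0.5, 1.3]
opening: 0.003
grip_force: 0.5
```

Emit:
{"api": "drive_tool", "payload": {"deltas": "0 -0.03 0 0;0 -0.03 0 0;0 -0.03 0 0;0 0 0 0"}}

```text
t: 14.53
eef_pos: [528.2, 276.4, 174.0]
tcp_rot: [-3.141, -0.0, 3.121]
ft_force: [-0.4, 1.0, 0.1]
opening: 0.004
grip_force: 0.4
```

Small steps now, close to the expected stop (y≈264).

Emit:
{"api": "drive_tool", "payload": {"deltas": "0 -0.02 0 0;0 -0.02 0 0;0 -0.02 0 0;0 0 0 0"}}

```text
t: 14.87
eef_pos: [528.2, 270.6, 174.0]
tcp_rot: [-3.141, -0.0, 3.121]
ft_force: [-0.0, 1.4, 0.7]
opening: 0.007
grip_force: 0.6
```

Emit:
{"api": "drive_tool", "payload": {"deltas": "0 -0.015 0 0;0 -0.015 0 0;0 0 0 0"}}

```text
t: 15.12
eef_pos: [528.1, 267.7, 174.0]
tcp_rot: [-3.141, -0.0, 3.121]
ft_force: [-0.5, 1.0, 0.2]
opening: 0.003
grip_force: 0.7
```

Emit:
{"api": "drive_tool", "payload": {"deltas": "0 -0.01 0 0;0 -0.01 0 0;0 0 0 0"}}

```text
t: 15.37
eef_pos: [528.2, 265.8, 174.0]
tcp_rot: [-3.141, -0.0, 3.121]
ft_force: [-0.8, 2.4, 0.1]
opening: 0.005
grip_force: 0.7
```

Emit:
{"api": "drive_tool", "payload": {"deltas": "0 -0.01 0 0;0 -0.01 0 0;0 0 0 0"}}

```text
t: 15.62
eef_pos: [528.2, 263.8, 174.0]
tcp_rot: [-3.142, -0.0, 3.121]
ft_force: [-0.8, 1.7, 1.5]
opening: 0.003
grip_force: 0.7
```

Emit:
{"api": "drive_tool", "payload": {"deltas": "0 -0.01 0 0;0 -0.01 0 0;0 0 0 0"}}

```text
t: 15.87
eef_pos: [528.3, 261.8, 174.0]
tcp_rot: [-3.142, -0.0, 3.121]
ft_force: [-0.5, 1.0, -0.6]
opening: 0.002
grip_force: 0.7
```

Emit:
{"api": "drive_tool", "payload": {"deltas": "0 -0.01 0 0;0 -0.01 0 0;0 0 0 0"}}

```text
t: 16.12
eef_pos: [528.3, 259.9, 174.0]
tcp_rot: [3.142, -0.0, 3.121]
ft_force: [-1.3, 0.6, 0.5]
opening: 0.001
grip_force: 0.8
```

```bash
python3 - <<'E'
from h import *
st,im,d=snap('side','s7')
x,y=132,75
A=cv2.resize(im[y:y+95,x:x+100,::-1],None,fx=6,fy=6,interpolation=cv2.INTER_CUBIC)
cv2.imwrite('pics/s7.png',A)
E
```

```text
(no output)
```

View pics/s7.png

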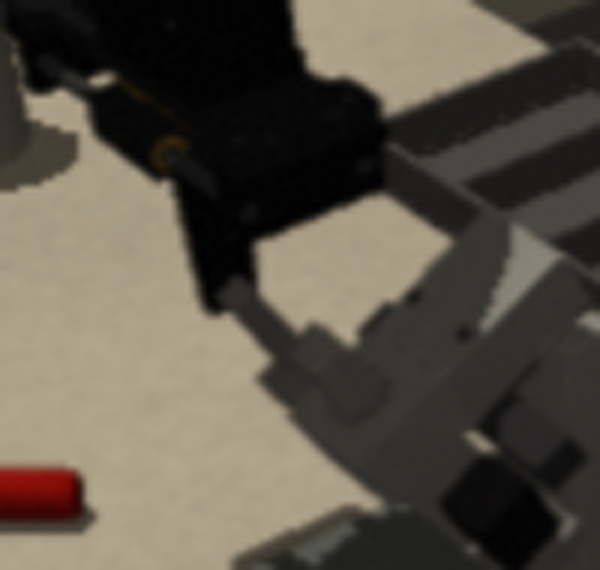

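The pin has dropped: its flange at crop (355,395) now sits on the mouth. I'll confirm the hard stop gently, then retreat.

Emit:
{"api": "drive_tool", "payload": {"deltas": "0 -0.01 0 0;0 0 0 0"}}

```text
t: 16.33
eef_pos: [528.2, 259.2, 174.1]
tcp_rot: [3.141, 0.0, 3.121]
ft_force: [-1.3, 4.5, -0.5]
opening: 0.002
grip_force: 2.0
```

Emit:
{"api": "drive_tool", "payload": {"deltas": "0 -0.01 0 0;0 0 0 0"}}

```text
t: 16.5
eef_pos: [528.2, 258.9, 174.1]
tcp_rot: [3.14, 0.0, 3.121]
ft_force: [-1.3, 9.6, -2.1]
opening: 0.004
grip_force: 4.4
```

Hard stop felt. Back off, rise, and move to look with the wrist camera.

Emit:
{"api": "drive_tool", "payload": {"deltas": "0 0.05 0 0;0 0.15 0 0;0 0.1 0.1 0;0 0 0.3 0;0 0 0.35 0;0 0 0.35 0;0 0 0.35 0;0.1 -0.35 0.1 0;0.1 -0.35 0 0;0.05 -0.3 0 0"}}

```text
t: 17.33
eef_pos: [554.1, 187.4, 330.2]
tcp_rot: [-3.141, 0.003, 3.122]
ft_force: [0.0, 0.6, -0.2]
opening: 0.004
grip_force: 0.0
```

Emit:
{"api": "drive_tool", "payload": {"deltas": "0.1 -0.25 0 0;0 0 0 0;0 0 0 0;0 0 0 0"}}

```text
t: 17.67
eef_pos: [563.2, 163.8, 329.0]
tcp_rot: [3.142, -0.0, 3.121]
ft_force: [0.2, 0.2, -0.4]
opening: 0.004
grip_force: 0.0
```

```bash
python3 - <<'E'
from h import *
st,im,d=snap('wrist','w8');print(st['eef_pos'],st['ft_force'])
M=np.array([528.9,161.6,160]);ax=np.array([-.4695,0.0115,.8829]);ax/=np.linalg.norm(ax)
q=proj('wrist',[M+35*ax,M+5*ax],st);print(q)
c=cloud('wrist',d,st);D=c-M;h=D@ax;lat=np.linalg.norm(D-h[...,None]*ax,axis=2)
m=(lat<7)&(d>0)&(h>0)&(h<80);print('grip top h',np.median(h[m]),m.sum())
m2=(lat<13.5)&(h>25)&(h<80);P=c[m2];w=np.linalg.svd(P-P.mean(0))[2][2];print('top normal',w,'ax',ax,((P-M)@ax).std())
f=(lat>10.7)&(lat<12.5)&(h<12)&(h>-5)&(d>0);print('flange h',np.percentile(h[f],[10,50,90]),f.sum())
x,y=[max(0,int(v)) for v in q[0]-[60,50]]
cv2.imwrite('pics/w8.png',cv2.resize(im[y:y+100,x:x+120,::-1],None,fx=6,fy=6,interpolation=cv2.INTER_CUBIC))
snap('top','t8')
E
```

```text
[563.24486753 163.78211482 329.01751578] [ 0.24723909  0.17037643 -0.43969928]
[[247.42464898 137.81324402]
 [247.62916153 148.5560907 ]]
grip top h 34.40388108723231 138
top normal [-0.28368507  0.02469982  0.95859934] ax [-0.46948242  0.01149957  0.88286693] 2.205515559579753
flange h [-1.0129106   3.65306867  5.43666134] 99
```

View pics/w8.png

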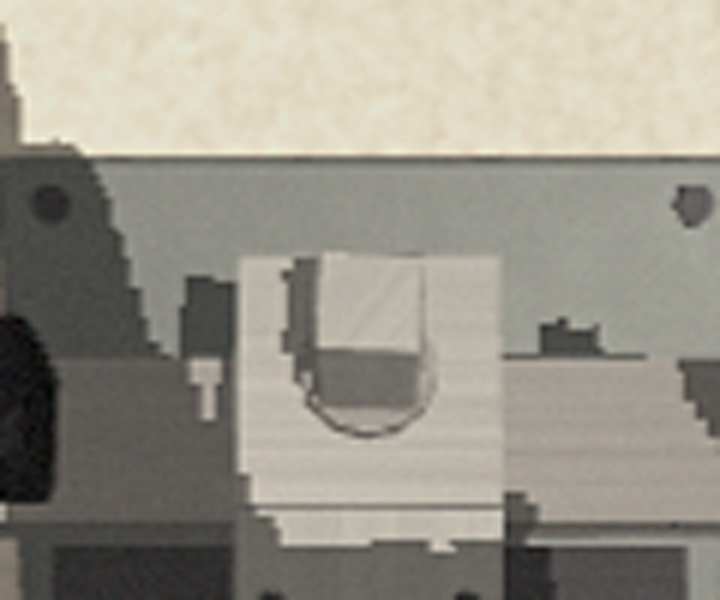

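The flange sits flat around (370,400), and the grip top is 34.4 mm above the mouth against the nominal 35 mm, so the pin is fully home and released.

```bash
python3 -c "
from cell import env
print(env.job_done())"
```

```text
the job is handed in; nothing more can be done
None
```

The lock pin is through the eyelet and the slide's hole, released, with its flange flat on the eyelet. The slide is locked at its hard stop, I handed the job in at about 18 s, and I don't have the verdict.

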